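Zero the ring counter under its push-latch flap

TASK

Zero the ring counter on the green sloping console for a new batch: press the light grey push-latch flap in at its ribbed near edge and let go so that it pops open, press the blue reset button under it right down for a moment, then swing the flap back over and press it home until it stays latched shut. This is all pushing with the fingertips: pick nothing up, do not press the red emergency stop or the green start button, and leave the gauge, rings and tools around the console where they are.

Things in the scene. Friction and masses are not known exactly. Their poses are not given: they have to be found in the camera images.
- console: Green steel console on a dark plinth, fixed to the bench, 160 mm deep, 270 wide. Origin: on the bench under its middle; x points level from the operator's side to the far side, y left, z up. Its face rises at 0.21 rad (12 deg) towards +x, its middle 75 mm above the bench. Left half of the face: flap, counter window behind it; right half: start button, pilot lamp, emergency stop.
- flap (a joint): Angle of the flap, rad: about 0.01 latched shut, parallel to the face; 2.0 open, 13 deg past upright, leaning away. Spring-opened push-push latch: press it in to -0.085 or deeper (4 to 5 mm at the pad, 6 to 12 N; limit -0.106), let go: it springs open in 0.5 s. From open, push it over and down (1 to 3 N), press as deep again, let go: latched. Pressed too little it springs back or hangs at -0.04.
- flap_press (a point): Middle of the ribbed dark pad on the light grey flap's outer face, where to press; moves with the flap. The flap is a plate 58 mm (to the free edge) x 116 x 6 mm; this point lies 46 mm from the hinge line, 14 from the free edge, half-way along the width. Axes: x from free edge to hinge, y along the hinge, z out of the outer face. Shut, the outer face is 13 mm above the console's face.
- flap_hinge (a point): Middle of the flap's hinge line, at its far edge; fixed, 10 mm above the console's face, at half the flap's thickness. Axes of the sloping face: x up the slope away from the operator, y along the hinge, z out of the face. The shut flap runs from here to -x. Behind the hinge lies only the low counter window (6 mm high): room for fingers behind the open flap.
- reset (a joint): Travel of the blue reset button, m: 0 = out, 0.005 = fully down. It moves square to the console's face; fully down takes 5 N, and it springs back.
- reset_top (a point): Centre of the blue button's top, 28 mm across, level with the console's face, in a well 52 mm (up the slope) x 100 mm, 18 mm deep, which the shut flap hides. A 44 mm steel collar round it is 9 mm lower. In the axes of flap_hinge it lies at x = -30, y = +18, z = -10 mm. A black latch housing stands in the well 46 mm to its right, 8 mm below the face.
- estop (a joint): Travel of the red mushroom emergency stop, m: 0 = out, 0.006 = pressed. Not to be pressed.
- estop_top (a point): Centre of the top of the red emergency stop, 40 mm across on a yellow base, on the right half of the face, 22 mm above it.
- start (a joint): Travel of the green start button, m: 0 = out, 0.004 = pressed. Not to be pressed.
- start_top (a point): Centre of the top of the green start button, 24 mm across in a steel collar, near edge of the face, right of its middle, 16 mm above it.
- gauge_mid (a point): Bystander: steel plug gauge standing on its 55 mm plug end, 131 mm tall, handle 29 mm thick; point 65 mm above its foot. Stands beside the console, left or right.
- spindle_mid (a point): Bystander: stand with a stack of dark rings on it, 90 mm base, 80 mm rings, rod to 125 mm; point 60 mm above its foot. Stands on the other side of the console.
- ring_a_mid (a point): Bystander: dark steel ring lying flat in front of the console, 80 mm outside, 56 mm inside, 5 mm thick; its centre.
- ring_b_mid (a point): Bystander: the same kind of ring lying flat behind the console; its centre.
- pan_mid (a point): Bystander: shallow round aluminium pan with three rings in it, 232 mm across, 36 mm high, to the right of the console; centre, 15 mm above the bench.
- caliper_mid (a point): Bystander: steel caliper lying flat behind the console, 230 mm long, about 11 mm high; its middle.
- brush_grip (a point): Bystander: hand brush lying flat in front of the console; a point on its handle.

How it is judged:
By the outcome, as a careful person would: the job done as asked, in the order asked, and still so for the second after the job is handed in, with the robot touching nothing.
It also fails if it takes over 48 s, if anything falls off the work surface, if the arm or the gripper's body presses on something with over 40 N, if the wrist force passes 120 N, or if a joint passes its speed limit or range.

ROBOT

A 6-joint arm with a two-finger parallel gripper is mounted at the origin on the work surface. World frame = base frame: x ahead of the robot, y to its left, z up, the work surface at z = 0. Lengths are in mm, angles in rad, forces in N, time in s.
With the tool pointing down it reaches from about 375 to 925 mm from the base axis. Payload 5.7 kg.
Tool frame: the origin (TCP) lies midway between the tips of the shut fingers; the grasp point (between the pads) lies 19 mm behind it; z points along the fingers, x is the direction in which the jaws open and shut, and the axes are right-handed (so a half turn about z gives the same grasp; the last joint's range is limited). The gripper opens to 85 mm and grips with 20 to 120 N. Pads are 22 mm wide; open, the fingers measure 114 mm over their backs; the gripper's body (76 mm by 85 mm) begins 54 mm behind the grasp point. The pads swing forward as they close: fully open they stand 13 mm farther back than shut.
Start: joints at [-1.258, 0.359, 1.51, -0, 1.272, -0.115], TCP at [248.904, -545.903, 231.267] pointing down, gripper open.
Joint ranges: [-2.97, 2.97], [-1.01, 2.36], [0.21, 2.38], [-0.96, 4.11], [0.2, 2.71], [-2.98, 2.98]. Speed limits (rad/s): [2.39, 2.39, 3.14, 3.14, 3.14, 3.14].

INTERFACE

Orientations are given as a unit quaternion [w, x, y, z].
In Python, from workcell import manip, cams gives the robot as it stands.
- The arm moves only by the shell command python3 -m pendant 'ROWS' [OPENING] [FORCE]. ROWS is text: rows parted by semicolons, each of 6 numbers parted by spaces: the shift along the tool's x, y, z in m, then the turn, a rotation vector about the tool's x, y, z in rad. In form: dx dy dz ax ay az; .... A call has exactly 8 rows; each row is the pose to reach, as a shift and turn from the pose measured when the call began, along the tool's axes at that moment; what a row does not reach only later rows make up. A row lasts 1/10 s, in which the tool goes at most 50 mm and 8.59 degrees, less where a joint would pass 70% of its speed; a pose out of reach is approached as far as the arm can. A call with a gripper value outside its range is refused whole. OPENING is the opening, from 0 (shut) to 1 (fully open), set as the call begins (- or left out, the last holds). The fingers move at their own pace and stop on an object; FORCE is the grip in N (left out, the last holds). Time passes only in rows, so rows that repeat a pose let the fingers close, or fill a call up. It gives the time, the measured TCP pose, the force and the opening at its end, in the units of the state.
- manip.state(): the state, without advancing time (a new reading comes with each control period).
- cams.capture(name): name is "side" or "top" or "wrist"; returns (picture, depth): 384x512x3 uint8, red, green, blue; 384x512 float32, mm along the optical axis (not along the pixel's ray), 0 where there is no reading.
- cams.camera_params(name): a dict with "fov_y" (degrees; the focal length in pixels is half the picture's height over the tangent of half this angle, whatever the lens; pixels are square), "cx", "cy" (the principal point, pixels), "k1" (the pictures are not rectified: a ray, as slopes to the right and down, at radius r is drawn at 1 + k1 r^2 times it, then the intrinsics apply), "origin" and "orientation" of the camera in the world. Camera axes: x right, y up, looking along -z (the intrinsics and any distortion apply to the point x, -y, -z); pixel columns grow to the right and rows downward; lengths in mm; the calibration is good to about 2 mm. A picture is of the moment at which its call begins: read the wrist's pose just before it. camera_params takes no time and is no camera call; for the wrist camera it gives the pose at the moment of the call.
- manip.sign_off(): hands the job in, once; it reports no verdict.
The state is a dict: "time": time; "joints": joint angles; "qvel": joint speeds; "joint_efforts": joint torques, N m; "eef_pos": TCP position; "ee_rot": TCP orientation; "wrist_force": force on the tool from outside, world axes, zero at the start; "torque": the same for the moment, N m; "gripper_width": finger opening in mm.
Only numpy, scipy, OpenCV 4.12 (cv2) and the standard library are available. Lean on these libraries where they do the work, as an engineer would, in place of code of your own. Each camera call takes 0.05 s, during which the arm holds its last target.

## Working session

There is one attempt and no reset: what is moved stays moved. The work goes in short steps, Python scripts to look and compute and a shell command to move; the robot and the scene stay as the last step left them, time stands still between calls to the robot, and variables do not carry over. Pictures are saved under pics/ and viewed, and the job is handed in when it is done.

```bash
ls; mkdir -p pics
python3 - <<'E'
from workcell import manip,cams
import cv2
print(manip.state())
for n in("top","side","wrist"):
    p=cams.camera_params(n);print(n,p)
    im,d=cams.capture(n)
    cv2.imwrite(f"pics/{n}0.png",im[:,:,::-1])
    import numpy as np; np.save(f"pics/{n}0.npy",d)
E
```

```text
pics
{'time': 0.0, 'joints': array([-1.25808244e+00,  3.59532458e-01,  1.51145639e+00, -3.02559729e-05,
        1.27250918e+00, -1.15098988e-01]), 'qvel': array([-0.00123144,  0.00090364,  0.0003721 ,  0.00109578, -0.00097781,
        0.00210641]), 'joint_efforts': array([ 2.01458235e-03, -5.27608073e+01, -2.78617448e+01,  3.21408988e-04,
        1.30913960e-02,  2.29241402e-05]), 'eef_pos': array([ 248.69629738, -545.26309324,  230.42813573]), 'ee_rot': array([-5.92731105e-04,  8.41097085e-01, -5.40883339e-01, -7.45981717e-04]), 'wrist_force': array([ 0.05771341,  0.90647608, -0.0527995 ]), 'torque': array([ 0.00800113, -0.00966116,  0.00446289]), 'gripper_width': 85.43124887381231}
top {'fov_y': 45.69837697816523, 'cx': 249.55004096345334, 'cy': 183.82591183398924, 'k1': -0.08507127365763695, 'origin': array([ 439.99240357,  -39.79853145, 1291.57576051]), 'orientation': array([ 0.70674388,  0.02802066, -0.04657153, -0.70537864])}
side {'fov_y': 48.972934080185034, 'cx': 253.97695788352826, 'cy': 189.26152169049962, 'k1': 0.042592056175947614, 'origin': array([ 396.27213527,  842.1951288 , 1019.49912318]), 'orientation': array([-0.06748229, -0.03837404,  0.38061095,  0.92147104])}
wrist {'fov_y': 65.8255316134742, 'cx': 259.8161361385453, 'cy': 192.1091287315518, 'k1': -0.04427814210116947, 'origin': array([ 323.05212493, -511.88893005,  373.67194983]), 'orientation': array([ 0.83028717, -0.1360997 ,  0.08797   , -0.53325545])}
```

View pics/top0.png

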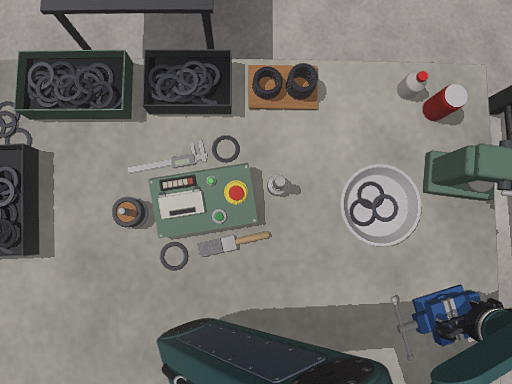

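View pics/side0.png

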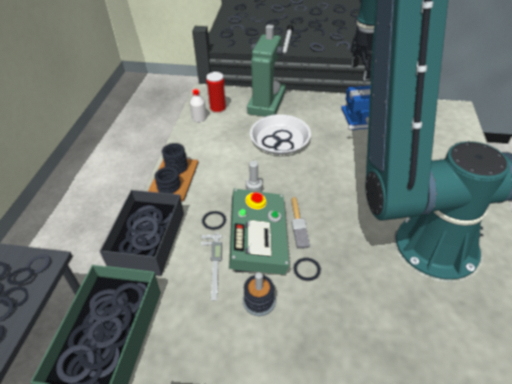

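View pics/wrist0.png

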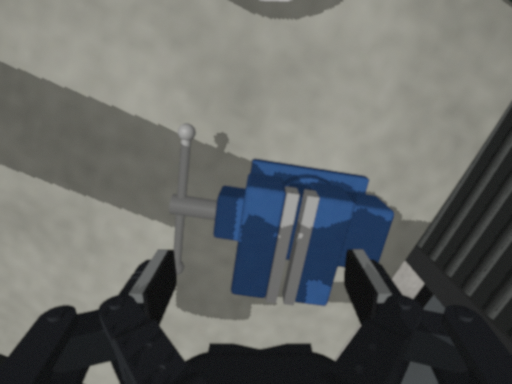

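The top view shows the console at about (205,200), flap at (181,206), e-stop at (235,193) and start at (219,216). The gauge is right of it at (279,186) and the spindle left at (128,211). I'll measure next.

```bash
cat > h.py <<'E'
import numpy as np, cv2
from scipy.spatial.transform import Rotation as R
def Rq(q): return R.from_quat([q[1],q[2],q[3],q[0]])
def K(p,h=384):
    f=h/2/np.tan(np.radians(p['fov_y'])/2)
    return np.array([[f,0,p['cx']],[0,f,p['cy']],[0,0,1.]]),np.array([p['k1'],0,0,0,0.])
def slopes(p,uv):
    uv=np.asarray(uv,float).reshape(-1,2);k,d=K(p)
    return cv2.undistortPoints(uv.reshape(-1,1,2),k,d).reshape(-1,2)
def rays(p,uv):
    s=slopes(p,uv); v=np.c_[s[:,0],-s[:,1],-np.ones(len(s))]
    return Rq(p['orientation']).apply(v)
def pts(p,uv,depth):   # depth image -> world
    uv=np.asarray(uv,float).reshape(-1,2)
    z=depth[uv[:,1].round().astype(int),uv[:,0].round().astype(int)]
    return p['origin']+rays(p,uv)*z[:,None]
def onplane(p,uv,p0,n):
    r=rays(p,uv); t=((p0-p['origin'])@n)/(r@n); return p['origin']+r*t[:,None]
def proj(p,X):
    X=np.asarray(X,float).reshape(-1,3)
    c=Rq(p['orientation']).inv().apply(X-p['origin']); c=c*[1,-1,-1]
    k,d=K(p); return cv2.projectPoints(c,np.zeros(3),np.zeros(3),k,d)[0].reshape(-1,2)
E
python3 - <<'E'
from h import *
from workcell import cams
for n,(x0,y0,x1,y1) in {"top":(100,120,300,280),"side":(190,150,340,320)}.items():
    im=cv2.imread(f"pics/{n}0.png"); c=im[y0:y1,x0:x1]
    cv2.imwrite(f"pics/{n}0c.png",cv2.resize(c,None,fx=4 if n=="top" else 3.5,fy=4 if n=="top" else 3.5,interpolation=cv2.INTER_CUBIC)[:600,:800])
p=cams.camera_params("top");d=np.load("pics/top0.npy");im=cv2.imread("pics/top0.png")
hsv=cv2.cvtColor(im,cv2.COLOR_BGR2HSV)
for uv in [(181,206),(170,230),(245,225),(235,193),(219,216),(205,172),(150,150)]:
    print(uv,hsv[uv[1],uv[0]],pts(p,[uv],d)[0].round(1))
E
```

```text
(181, 206) [ 20  16 188] [507.9 109.1  91. ]
(170, 230) [ 71  41 119] [445.  141.   64.1]
(245, 225) [15 28 91] [459.9 -60.9  -1.1]
(235, 193) [  1 178 185] [542.  -32.9  99.5]
(219, 216) [ 66 128 136] [482.3   9.4  80.4]
(205, 172) [ 68  37 125] [598.1  46.8  93.1]
(150, 150) [ 19  18 153] [673.3 212.    1.3]
```

View pics/top0c.png

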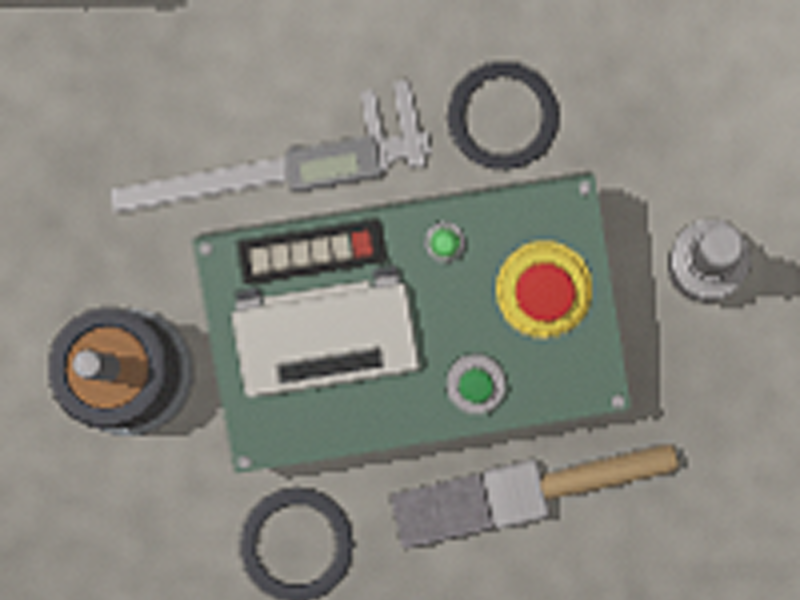

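View pics/side0c.png

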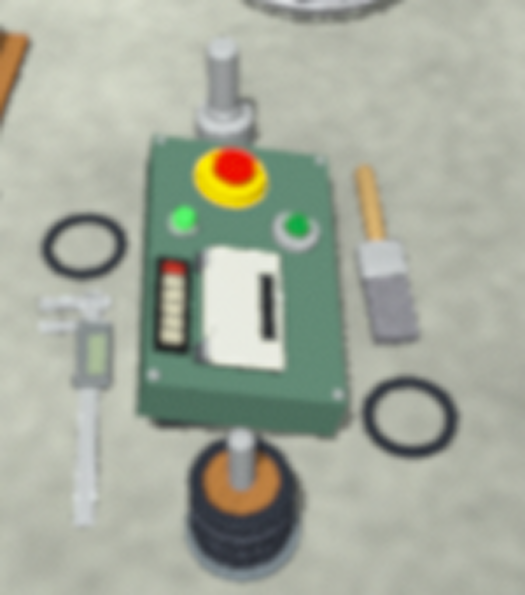

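The top crop shows console corners at about (194,237), (592,172), (630,408) and (235,471), and flap corners at about (232,310), (405,280), (421,368) and (247,396). The pad is at (330,364).

Run:
```python
from h import *
from workcell import cams
p=cams.camera_params("top");d=np.load("pics/top0.npy");im=cv2.imread("pics/top0.png")
f=lambda c:(np.array(c)+.5)/4-.5+[100,120]
con=f([(194,237),(592,172),(630,408),(235,471)])
hsv=cv2.cvtColor(im,cv2.COLOR_BGR2HSV)
m=np.zeros((384,512),np.uint8);cv2.fillPoly(m,[con.astype(np.int32)],1)
m=cv2.erode(m,np.ones((5,5)))
g=(m>0)&(hsv[...,0]>55)&(hsv[...,0]<85)&(hsv[...,1]>25)&(hsv[...,1]<70)
v,u=np.nonzero(g);P=pts(p,np.c_[u,v],d)
# fit plane w/ trimming
for _ in range(4):
    A=np.c_[P[:,:2],np.ones(len(P))];s,*_=np.linalg.lstsq(A,P[:,2],rcond=None);r=P[:,2]-A@s
    P=P[abs(r)<max(2,2*r.std())] if _<3 else P
n=np.array([-s[0],-s[1],1]);n/=np.linalg.norm(n);print("n",n,"tilt",np.arccos(n[2]),"yaw",np.arctan2(-n[1],-n[0]),r.std(),len(P))
p0=np.array([0,0,s[2]])
C=onplane(p,con,p0,n);print(C.round(1));print(np.linalg.norm(np.diff(np.r_[C,C[:1]],axis=0),axis=1))
c=C.mean(0);print("center",c)
left=(C[0]-C[1])+(C[3]-C[2]);left/=np.linalg.norm(left);print("left yaw",np.arctan2(-left[0],left[1]))
# flap
fl=f([(232,310),(405,280),(421,368),(247,396)])
F=onplane(p,fl,p0+13*n,n);print(F.round(1),np.linalg.norm(np.diff(np.r_[F,F[:1]],axis=0),axis=1))
m=np.zeros((384,512),np.uint8);cv2.fillPoly(m,[fl.astype(np.int32)],1);m=cv2.erode(m,np.ones((3,3)))
v,u=np.nonzero(m);Q=pts(p,np.c_[u,v],d);print("flap height over face",np.median((Q-p0)@n))
a=F[0]-F[1]+F[3]-F[2];print("flap yaw",np.arctan2(-a[0],a[1]))
pad=f([(278,367),(381,347),(382,365),(279,383)])
PP=onplane(p,pad,p0+13*n,n);print("pad",PP.round(1),PP.mean(0))
# all things
# side check
ps=cams.camera_params("side");ds=np.load("pics/side0.npy")
sp=lambda c:(np.array(c)+.5)/3.5-.5+[190,150]
S=onplane(ps,sp([(205,250),(283,255),(284,370),(200,360),(268,307)]),p0+13*n,n);print("side flap (hingeR,freeR,freeL,hingeL,pad)",S.round(1))
```

```text
Traceback (most recent call last):
TypeError: '<' not supported between instances of 'list' and 'int'
```

```bash
cat > m.py <<'E'
from h import *
from workcell import cams
p=cams.camera_params("top");d=np.load("pics/top0.npy");im=cv2.imread("pics/top0.png")
f=lambda c:(np.array(c)+.5)/4-.5+[100,120]
con=f([(194,237),(592,172),(630,408),(235,471)])
hsv=cv2.cvtColor(im,cv2.COLOR_BGR2HSV)
m=np.zeros((384,512),np.uint8);cv2.fillPoly(m,[con.astype(np.int32)],1)
m=cv2.erode(m,np.ones((5,5)))
g=(m>0)&(hsv[...,0]>55)&(hsv[...,0]<85)&(hsv[...,1]>25)&(hsv[...,1]<70)
v,u=np.nonzero(g);P=pts(p,np.c_[u,v],d)
for it in range(4):
    A=np.c_[P[:,:2],np.ones(len(P))];s=np.linalg.lstsq(A,P[:,2],rcond=None)[0];r=P[:,2]-A@s
    if it<3: P=P[abs(r)<max(2,2*r.std())]
n=np.array([-s[0],-s[1],1]);n/=np.linalg.norm(n);print("n",n,"tilt",np.arccos(n[2]),"yaw",np.arctan2(-n[1],-n[0]),r.std(),len(P))
p0=np.array([0,0,s[2]])
C=onplane(p,con,p0,n);print(C.round(1));print(np.linalg.norm(np.diff(np.r_[C,C[:1]],axis=0),axis=1))
c=C.mean(0);print("center",c)
left=(C[0]-C[1])+(C[3]-C[2]);left/=np.linalg.norm(left);print("left yaw",np.arctan2(-left[0],left[1]))
fl=f([(232,310),(405,280),(421,368),(247,396)])
F=onplane(p,fl,p0+13*n,n);print(F.round(1),np.linalg.norm(np.diff(np.r_[F,F[:1]],axis=0),axis=1))
m=np.zeros((384,512),np.uint8);cv2.fillPoly(m,[fl.astype(np.int32)],1);m=cv2.erode(m,np.ones((3,3)))
v,u=np.nonzero(m);Q=pts(p,np.c_[u,v],d);print("flap height over face",np.median((Q-p0)@n))
a=F[0]-F[1]+F[3]-F[2];print("flap yaw",np.arctan2(-a[0],a[1]))
pad=f([(278,367),(381,347),(382,365),(279,383)])
PP=onplane(p,pad,p0+13*n,n);print("pad",PP.round(1),PP.mean(0))
ps=cams.camera_params("side")
sp=lambda c:(np.array(c)+.5)/3.5-.5+[190,150]
S=onplane(ps,sp([(205,250),(283,255),(284,370),(200,360),(268,307)]),p0+13*n,n);print("side flap (hingeR,freeR,freeL,hingeL,pad)",S.round(1))
E
python3 m.py
```

```text
n [-0.20581871 -0.03599193  0.97792803] tilt 0.21049295579541008 yaw 0.17312147793881177 2.120590129656125 2882
[[579.4 197.2  92.5]
 [623.8 -66.1  92.2]
 [468.1 -92.7  58.4]
 [425.2 172.7  59.2]]
[267.03959024 161.572445   268.84789416 159.62458023]
center [524.10713419  52.76833469  75.58464882]
left yaw 0.16375786273454243
[[530.9 170.6  94.6]
 [551.1  57.   94.7]
 [493.7  46.8  82.3]
 [474.8 161.6  82.5]] [115.33121144  59.55537287 116.38858059  58.03523252]
flap height over face 13.366288832167648
flap yaw 0.1694180477741946
pad [[493.9 141.   85.8]
 [507.3  73.1  86.1]
 [495.6  72.5  83.6]
 [483.5 140.4  83.5]] [495.07527681 106.74659682  84.75452862]
side flap (hingeR,freeR,freeL,hingeL,pad) [[552.4  62.7  95.2]
 [489.5  47.5  81.4]
 [473.9 164.   82.4]
 [537.9 173.7  96.2]
 [494.2 106.1  84.5]]
```

Top and side views agree to about 2 mm: tilt 0.2105 (given 0.21), face middle 75.6 mm (given 75), flap 13.4 mm above the face (given 13). Next I'll fix the hinge frame and work out the approach.

```bash
cat > go.py <<'E'
import sys
from h import *
from workcell import manip
yaw,t=0.168,0.21
ux=np.array([np.cos(t)*np.cos(yaw),np.cos(t)*np.sin(yaw),np.sin(t)]);uy=np.array([-np.sin(yaw),np.cos(yaw),0]);nn=np.cross(ux,uy)
press=np.array([496,106.5,85.0]);H=press+46*ux-3*nn
M=np.c_[-uy,-ux,-nn]
def show(*targets):
    s=manip.state();Rt=Rq(s['ee_rot']).as_matrix()
    loc=np.c_[ux,uy,nn].T@(s['eef_pos']-H)
    print("t",round(s['time'],2),"hinge-frame",loc.round(1),"F(face axes)",(np.c_[ux,uy,nn].T@s['wrist_force']).round(1),"w",round(float(s['gripper_width']),1))
    for q in targets:
        X=H+np.c_[ux,uy,nn]@np.array(q)
        print(q,"d",(Rt.T@(X-s['eef_pos'])/1000).round(4),"rot",R.from_matrix(Rt.T@M).as_rotvec().round(4))
if __name__=="__main__":
    show(*[tuple(float(v) for v in a.split(',')) for a in sys.argv[1:]])
E
python3 go.py=1 2>/dev/null; python3 go.py -- 2>/dev/null; python3 -c "
from go import *
print(H,H+np.c_[ux,uy,nn]@[-30,18,-10]); show((-46,0,80))"
```

```text
[540.97259829 114.12728943  91.65506265] [511.09021216 127.31631668  75.62095651]
t 0.15 hinge-frame [-360.7 -601.4  219. ] F(face axes) [-0.5  0.4 -0.2] w 85.3
(-46, 0, 80) d [-0.4946 -0.4799  0.0711] rot [0.2088 0.0287 0.2587]
```

```bash
python3 -m pendant '-0.02 -0.02 0 0 0 0; -0.05 -0.05 0.005 0.03 0.004 0.03; -0.08 -0.08 0.01 0.06 0.008 0.07; -0.115 -0.112 0.015 0.09 0.012 0.11; -0.15 -0.145 0.02 0.12 0.016 0.15; -0.185 -0.18 0.025 0.15 0.02 0.19; -0.22 -0.213 0.03 0.18 0.025 0.23; -0.25 -0.243 0.035 0.2088 0.0287 0.2587' 0 20; python3 go.py -46,0,80
```

```text
time: 0.95
eef_pos: [366.0, -214.6, 195.7]
ee_rot: [-0.081, 0.759, -0.642, 0.068]
wrist_force: [0.8, -0.4, -0.1]
gripper_width: -0.0
t 0.95 hinge-frame [-200.8 -294.8  149.2] F(face axes) [ 0.7 -0.5 -0.3] w -0.0
(-46.0, 0.0, 80.0) d [-0.2951 -0.1542  0.0696] rot [-0.001   0.0008 -0.0019]
```

```bash
python3 -m pendant '-0.04 -0.02 0.0 0 0 0; -0.08 -0.041 0.01 0 0 0; -0.12 -0.062 0.02 0 0 0; -0.16 -0.083 0.03 0 0 0; -0.2 -0.105 0.04 0 0 0; -0.24 -0.126 0.05 0 0 0; -0.275 -0.144 0.06 0 0 0; -0.295 -0.154 0.069 0 0 0'
python3 - <<'E'
from go import *
show((-46,0,80),(-46,0,8))
from workcell import cams
im,d=cams.capture("side");cv2.imwrite("pics/side1.png",cv2.resize(im[100:320,170:370,::-1],None,fx=2.7,fy=2.7,interpolation=cv2.INTER_CUBIC))
E
```

```text
time: 1.75
eef_pos: [480.7, 106.6, 160.8]
ee_rot: [-0.081, 0.76, -0.641, 0.068]
wrist_force: [0.8, -0.9, 0.3]
gripper_width: 0.1
t 1.75 hinge-frame [-44.9   2.6  80.3] F(face axes) [ 0.7 -1.1  0.2] w 0.1
(-46, 0, 80) d [0.0026 0.0011 0.0003] rot [-0.0021  0.0016  0.0004]
(-46, 0, 8) d [0.0027 0.0013 0.0723] rot [-0.0021  0.0016  0.0004]
```

View pics/side1.png

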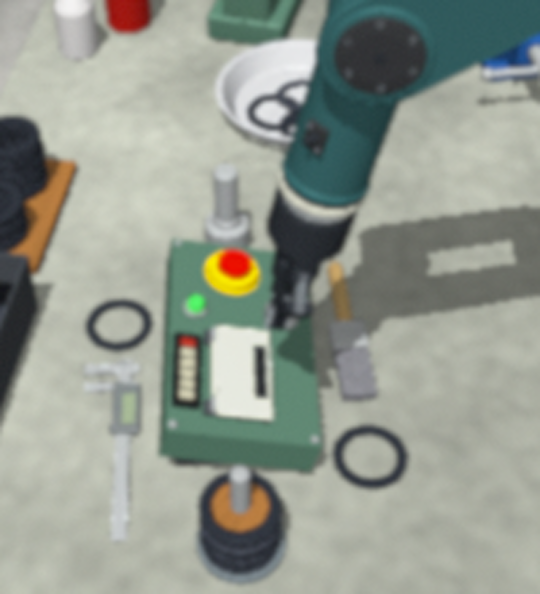

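The side view shows the shut fingertips at about (280,325), hovering over the pad. Nothing has been disturbed, so I'll descend.

```bash
python3 -m pendant '0.003 0.001 0.02 -0.002 0.0015 0; 0.003 0.001 0.04 -0.002 0.0015 0; 0.003 0.001 0.055 -0.002 0.0015 0; 0.003 0.001 0.065 -0.002 0.0015 0; 0.003 0.001 0.072 -0.002 0.0015 0; 0.003 0.001 0.074 -0.002 0.0015 0; 0.003 0.001 0.074 -0.002 0.0015 0; 0.003 0.001 0.074 -0.002 0.0015 0'
python3 - <<'E'
from go import *
show((-46,0,3))
from workcell import cams
im,d=cams.capture("side");cv2.imwrite("pics/side2.png",cv2.resize(im[180:280,210:310,::-1],None,fx=5,fy=5,interpolation=cv2.INTER_CUBIC))
E
```

```text
time: 2.6
eef_pos: [496.4, 107.5, 88.0]
ee_rot: [-0.081, 0.76, -0.642, 0.067]
wrist_force: [-0.0, -0.0, 0.4]
gripper_width: -0.2
t 2.6 hinge-frame [-44.8   0.9   5.8] F(face axes) [ 0.1 -0.   0.4] w -0.2
(-46, 0, 3) d [0.0009 0.0012 0.0028] rot [-0.0007  0.0011 -0.0003]
```

View pics/side2.png

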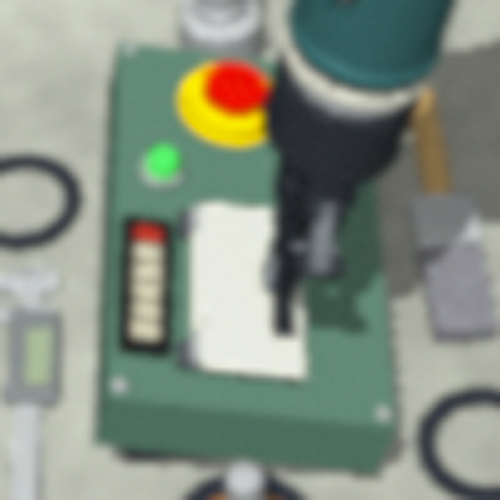

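The fingertip at (283,330) sits over the pad, about 3 mm above it. Next I press.

```bash
python3 -m pendant '0.001 0.001 0.002 0 0 0; 0.001 0.001 0.004 0 0 0; 0.001 0.001 0.005 0 0 0; 0.001 0.001 0.006 0 0 0; 0.001 0.001 0.007 0 0 0; 0.001 0.001 0.0075 0 0 0; 0.001 0.001 0.008 0 0 0; 0.001 0.001 0.008 0 0 0' ; python3 go.py -46,0,3
```

```text
time: 3.45
eef_pos: [497.5, 106.6, 80.8]
ee_rot: [-0.081, 0.76, -0.642, 0.068]
wrist_force: [-4.4, -1.8, 14.4]
gripper_width: 0.1
t 3.45 hinge-frame [-45.5  -0.1  -1.4] F(face axes) [-1.5 -1.  15. ] w 0.1
(-46.0, 0.0, 3.0) d [-0.0001  0.0005 -0.0044] rot [-0.0017  0.0008 -0.0001]
```

15 N at 4.4 mm means it is at or near its end stop. Now I let go, backing off towards the operator and up.

```bash
python3 -m pendant '0 0.004 -0.006 0 0 0; 0 0.03 -0.02 0 0 0; 0 0.055 -0.045 0 0 0; 0 0.06 -0.08 0 0 0; 0 0.06 -0.1 0 0 0; 0 0.06 -0.1 0 0 0; 0 0.06 -0.1 0 0 0; 0 0.06 -0.1 0 0 0'
python3 - <<'E'
from go import *
show((-30,18,40))
from workcell import cams
im,d=cams.capture("side");cv2.imwrite("pics/side3.png",cv2.resize(im[180:280,210:310,::-1],None,fx=5,fy=5,interpolation=cv2.INTER_CUBIC))
im,d=cams.capture("wrist");cv2.imwrite("pics/wr3.png",im[:,:,::-1]);np.save("pics/wr3.npy",d)
E
```

```text
time: 4.25
eef_pos: [418.5, 93.2, 165.0]
ee_rot: [-0.08, 0.76, -0.642, 0.067]
wrist_force: [-0.2, -0.6, -0.4]
gripper_width: 0.1
t 4.25 hinge-frame [-1.062e+02 -1.000e-01  9.770e+01] F(face axes) [-0.3 -0.6 -0.3] w 0.1
(-30, 18, 40) d [-0.0181 -0.0762  0.0577] rot [-0.0002  0.0011 -0.0001]
```

View pics/side3.png

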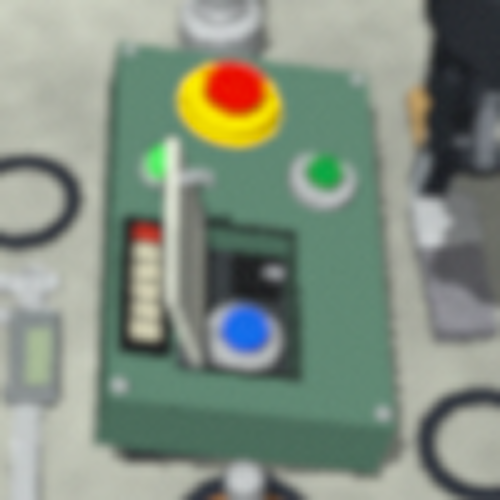

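View pics/wr3.png

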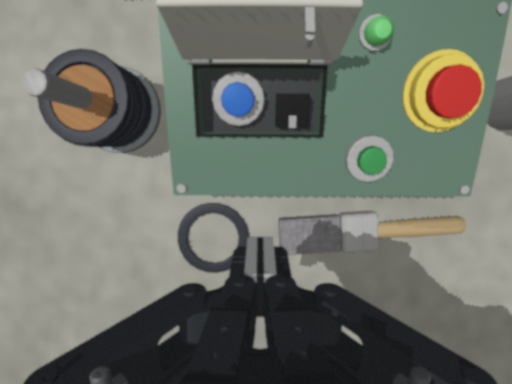

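The flap is open, with the blue button at wrist pixel (238,99) and side crop (246,330). I'll check that position.

Run:
```python
from go import *
from workcell import cams
B=np.c_[ux,uy,nn]; p0=H+B@[-30,18,-10]
for n,i in (("wrist","pics/wr3.png"),("side","pics/side3.png")):
    im=cv2.imread(i);h=cv2.cvtColor(im,cv2.COLOR_BGR2HSV)
    m=((h[...,0]>100)&(h[...,0]<125)&(h[...,1]>150)&(h[...,2]>100)).astype(np.uint8)
    k,l,st,c=cv2.connectedComponentsWithStats(m);j=1+np.argmax(st[1:,4]);uv=c[j]
    if n=="side": uv=(uv+.5)/5-.5+[210,180]
    X=onplane(cams.camera_params(n),[uv],p0,nn)[0];print(n,uv,st[j],(B.T@(X-H)).round(1))
show((-30,18,30),(-30,18,-10))
```

```text
wrist [237.5648267   99.18485237] [222  83  32  33 779] [-30.   17.5 -10. ]
side [258.7390625  245.23508523] [ 224  307   43   43 1408] [-28.6  20.3 -10. ]
t 4.35 hinge-frame [-1.064e+02 -1.000e-01  9.750e+01] F(face axes) [-0.5  0.2 -0.3] w -0.1
(-30, 18, 30) d [-0.018  -0.0765  0.0674] rot [ 0.0007  0.0012 -0.0001]
(-30, 18, -10) d [-0.018  -0.0765  0.1074] rot [ 0.0007  0.0012 -0.0001]
```

```bash
python3 -m pendant '-0.005 -0.02 0.01 0 0 0; -0.012 -0.045 0.025 0 0 0; -0.018 -0.065 0.045 0 0 0; -0.018 -0.0755 0.065 0 0 0; -0.018 -0.0755 0.085 0 0 0; -0.018 -0.0755 0.098 0 0 0; -0.018 -0.0755 0.103 0 0 0; -0.018 -0.0755 0.103 0 0 0'; python3 go.py -30,18,-10
```

```text
time: 5.15
eef_pos: [508.4, 126.9, 78.3]
ee_rot: [-0.079, 0.76, -0.642, 0.066]
wrist_force: [-0.5, -0.2, -0.2]
gripper_width: -0.0
t 5.15 hinge-frame [-32.1  18.1  -6.8] F(face axes) [-0.5 -0.1 -0.1] w -0.0
(-30.0, 18.0, -10.0) d [ 0.0001 -0.0021  0.0032] rot [ 0.0036  0.0014 -0.0001]
```

```bash
python3 -m pendant '0 -0.001 0.003 0 0 0; 0 -0.001 0.005 0 0 0; 0 -0.001 0.007 0 0 0; 0 -0.001 0.009 0 0 0; 0 -0.001 0.010 0 0 0; 0 -0.001 0.0105 0 0 0; 0 -0.001 0.0105 0 0 0; 0 -0.001 0.0105 0 0 0'; python3 go.py -30,18,-15
```

```text
time: 5.95
eef_pos: [511.5, 127.4, 70.0]
ee_rot: [-0.08, 0.76, -0.642, 0.067]
wrist_force: [-9.1, -1.9, 22.6]
gripper_width: 0.0
t 5.95 hinge-frame [-30.8  18.  -15.6] F(face axes) [-4.4 -0.3 24. ] w 0.0
(-30.0, 18.0, -15.0) d [ 0.     -0.0008 -0.0006] rot [0.002  0.0012 0.0001]
```

24 N with the tip 5.6 mm below the nominal button top, so it is bottomed out (fully down takes 5 N). I'll retreat up and over the flap to its far side.

```bash
python3 -m pendant '0 0.002 -0.01 0 0 0; 0 0.01 -0.04 0 0 0; 0.003 0.015 -0.075 0 0 0; 0.008 0.015 -0.11 0 0 0; 0.015 0.01 -0.125 0 0 0; 0.018 -0.02 -0.125 0 0 0; 0.018 -0.055 -0.125 0 0 0; 0.018 -0.09 -0.125 0 0 0'
python3 - <<'E'
from go import *
show((58,0,95),(58,0,30))
from workcell import cams
im,d=cams.capture("side");cv2.imwrite("pics/side4.png",cv2.resize(im[170:290,190:310,::-1],None,fx=5,fy=5,interpolation=cv2.INTER_CUBIC))
im,d=cams.capture("top");cv2.imwrite("pics/top4.png",im[:,:,::-1])
E
```

```text
time: 6.75
eef_pos: [576.8, 120.0, 211.7]
ee_rot: [-0.08, 0.76, -0.642, 0.067]
wrist_force: [-0.8, -0.1, 0.2]
gripper_width: 0.0
t 6.75 hinge-frame [ 60.6  -0.2 109.9] F(face axes) [-0.7  0.   0.4] w 0.0
(58, 0, 95) d [-0.0002  0.0026  0.0149] rot [ 0.001   0.001  -0.0002]
(58, 0, 30) d [-0.0002  0.0025  0.0799] rot [ 0.001   0.001  -0.0002]
```

View pics/side4.png

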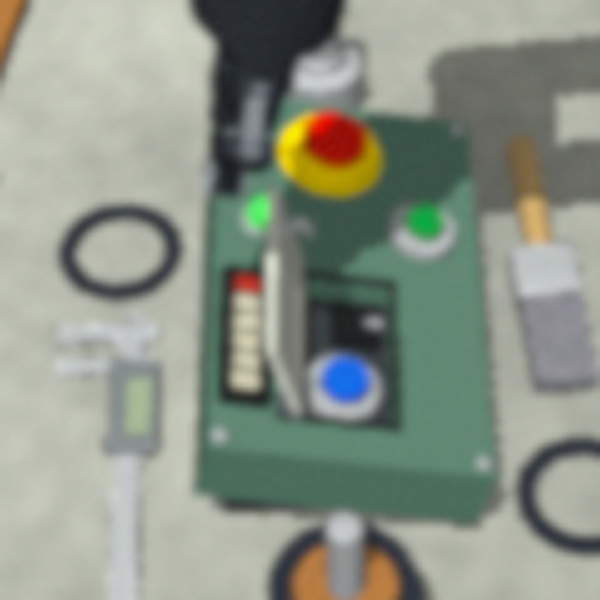

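The flap is still open and the button is back out. The fingers, at (220,185), are up behind the flap. I'll lower them and start pushing it over.

```bash
python3 -m pendant '0 0 0.015 0 0 0; 0 0 0.035 0 0 0; 0 0 0.055 0 0 0; 0 0 0.07 0 0 0; 0 0 0.077 0 0 0; 0 0.005 0.077 0 0 0; 0 0.01 0.077 0 0 0; 0 0.015 0.077 0 0 0'; python3 go.py 14,0,34 -18.7,0,34 -30.8,0,27.6 -39.4,0,16.6 -44,0,3
```

```text
time: 7.65
eef_pos: [583.2, 120.7, 135.4]
ee_rot: [-0.083, 0.76, -0.641, 0.07]
wrist_force: [0.3, 1.0, 0.2]
gripper_width: 0.1
t 7.65 hinge-frame [50.9 -0.6 33.9] F(face axes) [0.5 0.9 0.1] w 0.1
(14.0, 0.0, 34.0) d [-0.0006  0.0369 -0.0003] rot [-0.0065  0.0004  0.0001]
(-18.7, 0.0, 34.0) d [-0.0006  0.0696 -0.0006] rot [-0.0065  0.0004  0.0001]
(-30.8, 0.0, 27.6) d [-0.0006  0.0817  0.0058] rot [-0.0065  0.0004  0.0001]
(-39.4, 0.0, 16.6) d [-0.0006  0.0904  0.0167] rot [-0.0065  0.0004  0.0001]
(-44.0, 0.0, 3.0) d [-0.0006  0.0951  0.0303] rot [-0.0065  0.0004  0.0001]
```

```bash
python3 -m pendant '0 0.008 0 -0.006 0 0; 0 0.018 0 -0.006 0 0; 0 0.028 0 -0.006 0 0; 0 0.037 0 -0.006 0 0; 0 0.046 0 -0.006 0 0; 0 0.055 0 -0.006 0 0; 0 0.063 -0.0005 -0.006 0 0; 0 0.0695 -0.0005 -0.006 0 0'
python3 - <<'E'
from go import *
show((-30.8,0,27.6),(-39.4,0,16.6),(-44,0,3))
from workcell import cams
im,d=cams.capture("side");cv2.imwrite("pics/side5.png",cv2.resize(im[170:290,190:310,::-1],None,fx=5,fy=5,interpolation=cv2.INTER_CUBIC))
E
```

```text
time: 8.45
eef_pos: [515.2, 109.2, 120.8]
ee_rot: [-0.08, 0.76, -0.642, 0.067]
wrist_force: [0.7, 0.9, 0.5]
gripper_width: 0.1
t 8.45 hinge-frame [-19.6  -0.5  34. ] F(face axes) [0.9 0.8 0.3] w 0.1
(-30.8, 0, 27.6) d [-0.0005  0.0112  0.0064] rot [-0.0001  0.0005  0.0001]
(-39.4, 0, 16.6) d [-0.0005  0.0198  0.0174] rot [-0.0001  0.0005  0.0001]
(-44, 0, 3) d [-0.0005  0.0244  0.031 ] rot [-0.0001  0.0005  0.0001]
```

View pics/side5.png

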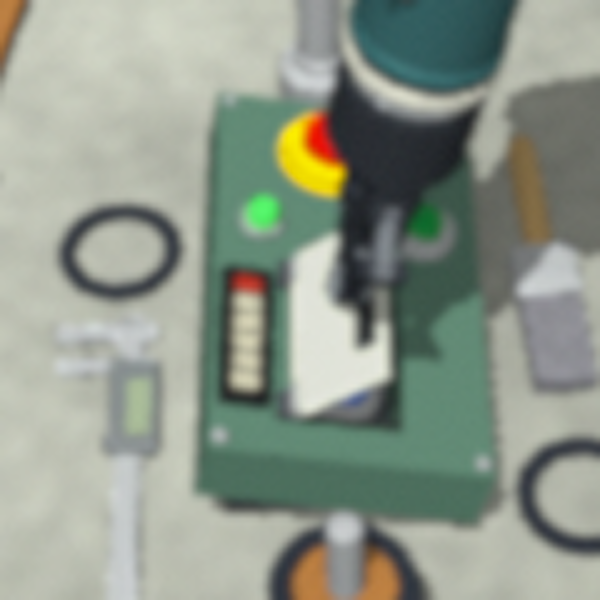

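The flap is held at about 45° with the fingertip on its outer face at (367,340). I'll swing it down next.

```bash
python3 -m pendant '0 0.006 0.003 0 0 0; 0 0.0115 0.0065 0 0 0; 0 0.016 0.012 0 0 0; 0 0.02 0.0175 0 0 0; 0 0.023 0.023 0 0 0; 0 0.025 0.028 0 0 0; 0 0.0255 0.031 0 0 0; 0 0.0255 0.032 0 0 0'; python3 go.py -46,0,3 -46,0,-2
```

```text
time: 9.3
eef_pos: [495.0, 106.0, 83.0]
ee_rot: [-0.079, 0.76, -0.642, 0.066]
wrist_force: [-1.8, -0.7, 2.0]
gripper_width: 0.3
t 9.3 hinge-frame [-47.5  -0.3   1.3] F(face axes) [-1.5 -0.4  2.4] w 0.3
(-46.0, 0.0, 3.0) d [-0.0003 -0.0015 -0.0017] rot [0.0036 0.0008 0.0002]
(-46.0, 0.0, -2.0) d [-0.0003 -0.0015  0.0033] rot [0.0036 0.0008 0.0002]
```

```bash
python3 -m pendant '0 -0.0015 0.001 0 0 0; 0 -0.0015 0.002 0 0 0; 0 -0.0015 0.003 0 0 0; 0 -0.0015 0.0035 0 0 0; 0 -0.0015 0.004 0 0 0; 0 -0.0015 0.004 0 0 0; 0 -0.0015 0.004 0 0 0; 0 -0.0015 0.004 0 0 0'; python3 go.py -46,0,-2
```

```text
time: 10.1
eef_pos: [495.7, 106.2, 79.9]
ee_rot: [-0.078, 0.76, -0.642, 0.065]
wrist_force: [-8.0, -3.3, 16.8]
gripper_width: -0.2
t 10.1 hinge-frame [-47.4  -0.3  -1.9] F(face axes) [-4.7 -1.9 18.1] w -0.2
(-46.0, 0.0, -2.0) d [-0.0003 -0.0014  0.0001] rot [0.0058 0.0008 0.0005]
```

18 N and the same depth as before. I'll let go straight up.

```bash
python3 -m pendant '0 0 -0.004 0 0 0; 0 0 -0.01 0 0 0; 0 0.005 -0.025 0 0 0; 0 0.02 -0.05 0 0 0; 0 0.04 -0.08 0 0 0; 0 0.06 -0.1 0 0 0; 0 0.06 -0.1 0 0 0; 0 0.06 -0.1 0 0 0'
python3 - <<'E'
from go import *
show()
from workcell import cams
im,d=cams.capture("side");cv2.imwrite("pics/side6.png",cv2.resize(im[170:290,190:310,::-1],None,fx=5,fy=5,interpolation=cv2.INTER_CUBIC))
im,d=cams.capture("wrist");cv2.imwrite("pics/wr6.png",im[:,:,::-1])
p=cams.camera_params("wrist");B=np.c_[ux,uy,nn]
uv=proj(p,H+(B@np.array([[-20,40,3],[-20,0,3],[-20,-40,3],[-46,40,3],[-46,0,3],[-30,0,3]]).T).T)
P=pts(p,uv,d);print(uv.round(),((P-H)@B).round(1))
E
```

```text
time: 10.9
eef_pos: [418.4, 92.9, 166.3]
ee_rot: [-0.079, 0.76, -0.642, 0.066]
wrist_force: [0.9, -0.4, -0.9]
gripper_width: -0.3
t 10.9 hinge-frame [-106.1   -0.5   99. ] F(face axes) [ 0.6 -0.5 -1.1] w -0.3
[[206.  86.]
 [259.  86.]
 [311.  86.]
 [208. 121.]
 [259. 121.]
 [259. 100.]] [[-20.   39.8   4. ]
 [-20.   -0.    3.4]
 [-20.  -39.9   3.5]
 [-46.   39.9   3.4]
 [-46.   -0.    3.5]
 [-30.   -0.    3.3]]
```

View pics/side6.png

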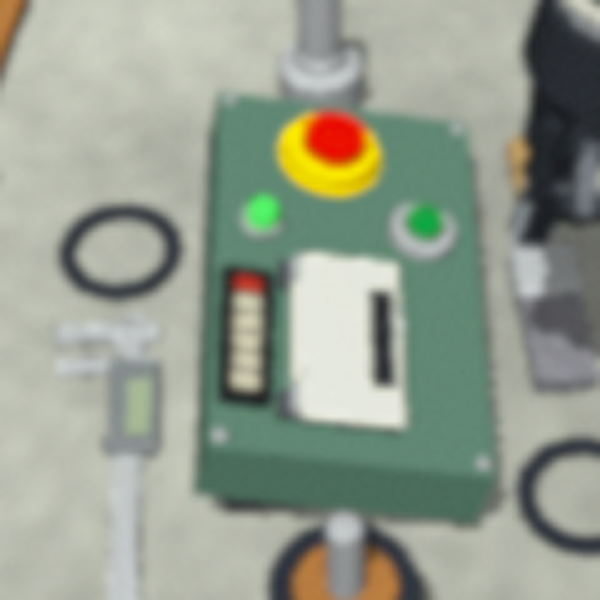

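View pics/wr6.png

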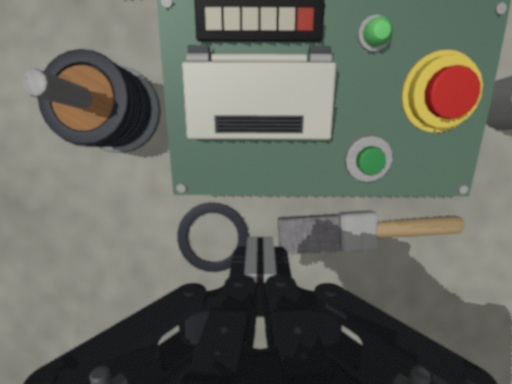

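The flap lies shut and parallel to the face: 3.4 to 3.5 mm above the hinge line everywhere, so latched and not hanging at -0.04. I'll do one more check after a pause, then hand in.

```bash
python3 -m pendant '0 0 0 0 0 0; 0 0 0 0 0 0; 0 0 0 0 0 0; 0 0 0 0 0 0; 0 0 0 0 0 0; 0 0 0 0 0 0; 0 0 0 0 0 0; 0 0 0 0 0 0'
python3 - <<'E'
from go import *
from workcell import cams
p=cams.camera_params("wrist");im,d=cams.capture("wrist");B=np.c_[ux,uy,nn]
uv=proj(p,H+(B@np.array([[-20,0,3],[-46,40,3],[-46,0,3],[-46,-40,3]]).T).T)
z=((pts(p,uv,d)-H)@B)[:,2];print(z.round(1))
im,d=cams.capture("top");a=cv2.imread("pics/top0.png")[:,:,::-1]
df=(np.abs(im.astype(int)-a).max(2)>60)[130:260,100:300]
v,u=np.nonzero(df);print("changed px near console",len(u),(u.min()+100,u.max()+100,v.min()+130,v.max()+130) if len(u) else "")
cv2.imwrite("pics/top7.png",cv2.resize(im[120:270,100:300,::-1],None,fx=4,fy=4))
if abs(z-3.4).max()<0.8: print(manip.sign_off())
E
```

```text
time: 11.8
eef_pos: [418.8, 92.9, 165.6]
ee_rot: [-0.078, 0.76, -0.642, 0.066]
wrist_force: [-0.5, -0.6, -0.1]
gripper_width: -0.2
[3.1 3.  3.8 3.6]
changed px near console 713 (np.int64(149), np.int64(207), np.int64(238), np.int64(259))
the job is handed in; nothing more can be done
None
```

View pics/top7.png

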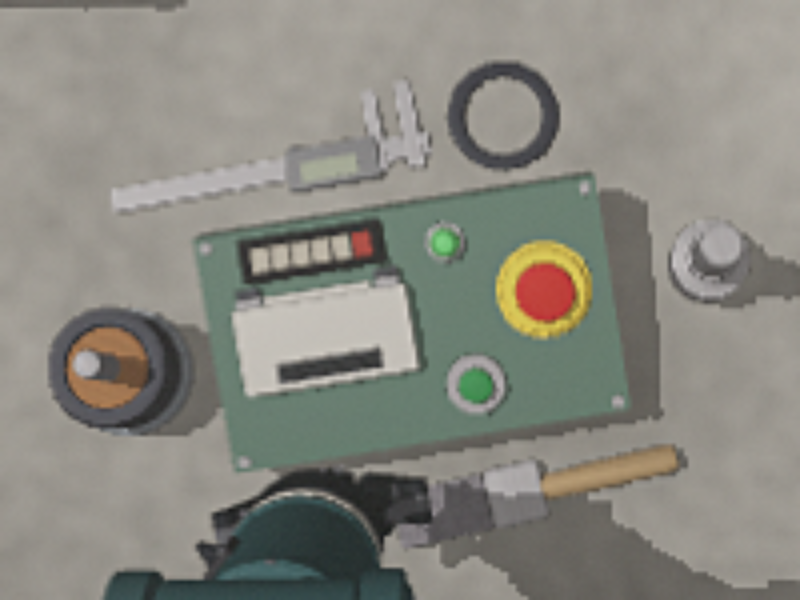

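The reset cycle was carried out in the order asked, and I handed the job in at about 12 s on the robot's clock.

- **Opening:** I pressed the flap's pad about 4.4 mm in at 15 N and let go, and the flap sprang open.
- **Reset button:** I pressed it to its end stop, about 5.6 mm by my measurement, at 24 N. The next picture showed it back out.
- **Closing:** I pushed the flap over from behind, pressed it home at 18 N and let go.

**Last checks:**
- **Flap:** its outer face read 3.0–3.8 mm above the hinge line, against 3 mm expected when shut. It had read 3.3–4.0 mm 0.9 s earlier, so it stayed latched.
- **Robot:** it was clear of everything, with the wrist force near zero.
- **Surroundings:** compared with the first top view, the area round the console had changed only where the arm and its shadow now were. In that view the arm hid the near ring, but the wrist picture just before showed it lying clear of the fingers. The pan was outside the compared area, and the arm did not go low near it.
- **Other buttons:** I never went near the emergency stop or the start button.

No check failed, but two things could not be read directly: the counter's digits, and the flap and button travel. I inferred those from force, depth and the pictures.

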